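# Two strokes of the crank press on an ink mould

## Robot

A 6-joint arm with a two-finger parallel gripper is mounted at the origin on the work surface. World frame = base frame: x ahead of the robot, y to its left, z up, the work surface at z = 0. Lengths are in m, angles in rad, forces in N, time in s.
With the tool pointing down it reaches from about 0.25 to 0.775 m from the base axis. Payload 4 kg.
Tool frame: the origin (TCP) lies midway between the tips of the shut fingers; the grasp point (between the pads) lies 19 mm behind it (arm.grip_depth is the distance from the TCP to the grasp point, in m); z points along the fingers, y is the line along which they close (so a half turn about z gives the same grasp; the last joint's range is limited). The gripper opens to 85 mm and grips with 20 to 120 N. Pads are 22 mm wide; open, the fingers measure 114 mm over their backs; the gripper's body (76 mm by 85 mm) begins 54 mm behind the grasp point. The pads swing forward as they close: fully open they stand 13 mm farther back than shut.
Start: joints at [-1.328, 0.087, 1.371, -0, 1.684, -0.103], TCP at [0.186, -0.517, 0.231] pointing down, gripper open.
Joint ranges: [-3.1, 3.1], [-0.76, 2.03], [0.27, 2.55], [-1.08, 4.22], [0.17, 2.65], [-2.57, 2.57]. Speed limits (rad/s): [2.79, 2.79, 3.14, 3.14, 3.14, 3.14].

## Interface

Orientations are given as a rotation vector (axis times angle).
In Python, from workcell import get_obs, snapshot, arm gives the robot as it stands. The module is installed in compiled form; this text tells all that it offers.
- The arm moves only by the tool servo_tool, never from a script. Its argument "increments" is a list of rows, each a list of 3 entries, a list of its own where there are three numbers: the shift along the world's x, y, z normalised to -1 to 1, where 1 is 40 cm, then the turn, a rotation vector about the world's x, y, z normalised to -1 to 1, where 1 is pi/4 rad, then the gripper command: -1 is shut, 1 is fully open, values between are in proportion. In form: [[[dx, dy, dz], [wx, wy, wz], hand], ...]. A call has 1 to 8 rows; each row shifts and turns the commanded pose from where the row before left it; what a row does not reach is not made up. A row lasts 1/8 s, in which the tool goes at most 62.5 mm and 10.7 degrees, less where a joint would pass 70% of its speed; a pose out of reach is approached as far as the arm can. A call with a number of a shift or a turn outside -1 to 1 is refused whole. A call with a gripper value outside its range is refused whole. The fingers move at their own pace and stop on an object; "force" is the grip in N (left out, the last holds). Time passes only in rows, so rows that do not move let the fingers close. It gives the time, the measured TCP pose, the force, the opening and the grip force at its end, in the units of the state.
- get_obs(): the state, without advancing time (a new reading comes with each control period).
- snapshot(name): name is "scene" or "top" or "wrist"; returns a dict with "frame" (384x512x3 uint8, red, green, blue), "fx", "fy", "cx", "cy" (pixels), "k1" (the pictures are not rectified: a ray, as slopes to the right and down, at radius r is drawn at 1 + k1 r^2 times it, then the intrinsics apply), "extrinsics" (4x4, takes a point from camera to world coordinates); the wrist camera has in their place "tool_from_camera" (4x4, takes a point from camera to tool coordinates, whose origin is the TCP and whose axes are the flange's). Camera axes: x right, y up, looking along -z (the intrinsics and any distortion apply to the point x, -y, -z); pixel columns grow to the right and rows downward; lengths in m; the calibration is good to about 2 mm. A picture is of the moment at which its call begins: read the wrist's pose just before it. There is no depth.
- arm.finish_job(): hands the job in; it is judged then, once.
The state is a dict: "t": time; "q": joint angles; "joint_vel": joint speeds; "joint_torque": joint torques, N m; "tcp_pos": TCP position; "tcp_rot": TCP orientation; "wrist_force": force on the tool from outside, world axes, zero at the start; "moment": the same for the moment, N m; "finger_gap": finger opening in m; "grip_force": force on a finger pad.
Only numpy, scipy, OpenCV 4.12 (cv2) and the standard library are available. Lean on these libraries where they do the work, as an engineer would, in place of code of your own. Each camera call takes 0.05 s, during which the arm holds its last target. There are 200 camera calls.

## Task

Stand the small closed wooden mould on the seat of the crank press, between the ram and the sprung pad, and let go of it. Then take the crank by its upright wooden grip, without squeezing it hard, and turn it clockwise (seen from above) at a slow, steady pace of about eight seconds a turn through the heavy point of the pressing stroke twice, never straining the grip sideways, letting it run back or letting it jump ahead. After the second stroke park the grip back above the brass post and let go, leaving the mould on the seat and everything else where it is.

Things in the scene. Friction and masses are not known exactly. Their poses are not given: they have to be found in the camera images.
- press: Grey bench-top crank press, bolted down, base plate 190 (x) x 335 (y) x 12 mm, y from -100 to +235. Origin on the table under the crank's upright axis; z up; +y points from the crank to the seat; the brass parking post (12 mm thick, 80 high) stands at y = -80. Ram guide (y 88 to 122, top 90 high) and back housing (y 208 to 230, top 86 high) stand either side of the seat, 66 wide.
- seat (a point): Centre of the steel seat's upper face, 165 mm from the crank axis along the press's +y, 45 mm above the table; axes as the press. Free room for the mould: 50 mm along x (between rails 8 mm high, 6 thick) and 37 mm along y (between the flat faces of ram and sprung pad, 44 wide, 6 to 36 mm above the seat, with sloping lead-ins 10 mm high above them).
- crank_axis (a point): Drawn place of the crank's upright axis, over the press's origin, 127 mm above the table at the upper face of the arm. The bearing foot is bolted in slots: the true axis stands up to 12 mm off this point along the press's x and up to 2 mm along its y (different each time, fixed while working). The grip's true circle must be felt from the side force while turning.
- grip: Upright round wooden grip, 22 to 24 mm thick, 56 tall, free on its pin, clamped 68 to 92 mm from the true axis (differs each time). Origin: centre of its underside, 129 mm above the table. The finger pressures on it, added up, must stay under 40 N (16 to 18 N a side holds it, best if the fingers close along its path at the heavy point). Jumps ahead: over 2.5 rad/s; runs back: over 0.6 under load.
- crank (a joint): Angle of the crank, rad, counted through full turns. 0: the arm points along the press's -y, the grip above the brass post; grows as it turns clockwise seen from above. Starts between 0.6 and 1.6. A pin under the arm drives the ram 25 to 29 mm towards the seat and lets it back once a turn, from about 1.1 rad before to 1.1 rad after pi, 3 pi, ... (arm pointing at the seat).
- pad (a joint): Travel of the sprung pad behind the mould, m: 0 at rest, 0.017 to 0.023 at the top of a stroke with the mould in (1500 N/m, damped); stays 0 without a mould. It makes turning heavy from about 1 rad before pi, 3 pi, ... (some 10 N at the grip at 0.8 rad/s, more if faster), then pushes the crank ahead. Elsewhere about 3 N.
- mould: The small closed wooden mould: an upright block 44 (x) x 30 (y) x 40 (z) mm, mid-brown with a dark seam, about 120 g, standing on the table. Origin at the centre of its underside. It goes on the seat with its 44 mm side along the press's x, either way round.
- long_mould: Bystander: dark wooden mould 150 x 36 x 30 mm, lying flat; leave alone. Origin at the centre of its underside.
- ink_cake: Bystander: round black ink cake, 60 mm across, 14 mm high; leave alone.
- dish: Bystander: small white dish, 90 mm across, 20 mm high; leave alone.
- mallet: Bystander: hammer lying on the table, handle towards its -x; leave alone.
- ink_jar: Bystander: amber glass jar, 64 mm across, 70 mm high; leave alone.
- wedge: Bystander: dark wooden wedge bar 75 x 24 x 16 mm, flat on the table; leave alone.
- pin (a joint): Bending of the grip's pin along the crank arm, m, positive outwards: 0 unloaded, 1 mm for each 4 N of side force along the arm. More than 2.5 mm either way (10 N) is straining it.
Things that resemble listed ones, but are neither listed nor needed, are in the scene too. Several things have the shape of the mould; the one meant has the colours described above.

How it is judged:
By the outcome, as a careful person would: the job done as asked, in the order asked, and still so for the second after the job is handed in, with the robot touching nothing.
It also fails if it takes over 72 s, if anything falls off the work surface, if the arm or the gripper's body presses on something with over 40 N, if the wrist force passes 120 N, or if a joint passes its speed limit or range.

## Working session

There is one attempt and no reset: what is moved stays moved. The work goes in short steps, Python scripts to look and compute and a tool call to move; the robot and the scene stay as the last step left them, time stands still between calls to the robot, and variables do not carry over. Pictures are saved under pics/ and viewed, at most 10 in all, crops included, and the job is handed in when it is done.

Besides the shell and the picture viewer there is one more tool, called after "Emit:" as name(argument=value, ...) on one line, values as JSON. servo_tool: Moves the arm, as the interface text tells. Its arguments: {"type":"object","properties":{"increments":{"type":"array"},"force":{"type":"number"}},"required":["increments"]}

```bash
mkdir -p pics
python3 - <<'E'
from workcell import get_obs, snapshot, arm
import cv2,numpy as np
o=get_obs();print({k:np.round(v,3) for k,v in o.items()})
for n in("top","scene"):
    s=snapshot(n);cv2.imwrite(f"pics/{n}0.png",cv2.cvtColor(s["frame"],cv2.COLOR_RGB2BGR))
    print(n,s["fx"],s["fy"],s["cx"],s["cy"],s["k1"],np.round(s["extrinsics"],3).tolist())
s=snapshot("wrist");print(np.round(s["tool_from_camera"],3).tolist(),s["fx"],s["k1"])
E
```

```text
{'t': np.float64(0.0), 'q': array([-1.328,  0.088,  1.372, -0.   ,  1.684, -0.103]), 'joint_vel': array([ 0.002, -0.001,  0.   , -0.001,  0.001, -0.001]), 'joint_torque': array([ 0.0000e+00, -3.5187e+01, -3.1327e+01, -0.0000e+00,  1.1000e-02,
        0.0000e+00]), 'tcp_pos': array([ 0.186, -0.517,  0.23 ]), 'tcp_rot': array([-3.093, -0.54 ,  0.   ]), 'wrist_force': array([-0.058, -0.33 ,  0.192]), 'moment': array([0.013, 0.018, 0.035]), 'grip_force': np.float64(0.0), 'finger_gap': np.float64(0.085)}
top 351.4319752870577 351.4319752870577 252.27957672432882 193.28172408872922 -0.05815691714786237 [[-0.017, 0.992, -0.129, 0.334], [-1.0, -0.016, 0.01, 0.015], [0.008, 0.129, 0.992, 1.104], [0.0, 0.0, 0.0, 1.0]]
scene 481.0780492878437 481.0780492878437 262.12348517866485 191.61745794949132 -0.012913310788439597 [[-0.327, -0.668, 0.669, 1.519], [0.945, -0.235, 0.228, 0.38], [0.005, 0.707, 0.708, 1.219], [0.0, 0.0, 0.0, 1.0]]
[[-0.002, 0.961, 0.276, 0.07], [1.0, 0.002, 0.001, 0.001], [0.0, 0.276, -0.961, -0.142], [0.0, 0.0, 0.0, 1.0]] 288.3919201893135 -0.003583416734536012
```

View pics/top0.png

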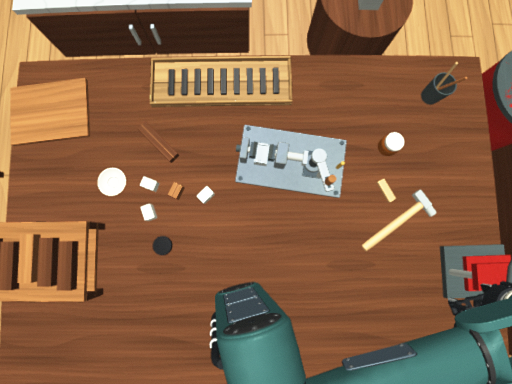

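View pics/scene0.png

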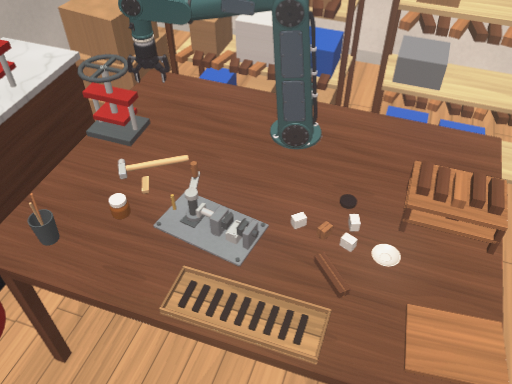

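Top view: press plate corners at about (246,126), (346,140), (338,196), (236,182), with the seat towards the left, grip at (331,181) and brass post at (342,164). The brown mould is at (175,190) with three white blocks of the same shape around it. Scene view: the same mould is at (326,229) and the press at (212,222).

```bash
cat > h.py <<'E'
import cv2,numpy as np
from workcell import get_obs, snapshot, arm
from scipy.spatial.transform import Rotation as R
def rays(s,uv,T):
    uv=np.asarray(uv,float).reshape(-1,2)
    d=np.c_[(uv[:,0]-s["cx"])/s["fx"],(uv[:,1]-s["cy"])/s["fy"]]
    p=d.copy()
    for _ in range(10): p=d/(1+s["k1"]*(p**2).sum(1,keepdims=True))
    return T[:3,3],np.c_[p[:,0],-p[:,1],-np.ones(len(p))]@T[:3,:3].T
def cast(s,uv,z,T=None):
    c,d=rays(s,uv,s["extrinsics"] if T is None else T)
    return c+d*((z-c[2])/d[:,2])[:,None]
def wristT(o,s):
    T=np.eye(4);T[:3,:3]=R.from_rotvec(o["tcp_rot"]).as_matrix();T[:3,3]=o["tcp_pos"]
    return T@s["tool_from_camera"]
def proj(s,P,T):
    p=(np.atleast_2d(P)-T[:3,3])@T[:3,:3]; q=np.c_[p[:,0],-p[:,1]]/-p[:,2:3]
    q=q*(1+s["k1"]*(q**2).sum(1,keepdims=True)); return q*s["fx"]+[s["cx"],s["cy"]]
def shot(n): 
    o=get_obs(); s=snapshot(n); s["T"]=wristT(o,s) if n=="wrist" else s["extrinsics"]; return s
def save(n,f): cv2.imwrite(f"pics/{n}.png",cv2.cvtColor(f,cv2.COLOR_RGB2BGR))
E
python3 - <<'E'
from h import *
s=shot("top");f=s["frame"];hsv=cv2.cvtColor(f,cv2.COLOR_RGB2HSV)
print("hsv plate",hsv[185,280],"mould",hsv[190,175],hsv[187,174],"grip",hsv[180,331],"post",hsv[164,342],"table",hsv[220,200])
m=cv2.inRange(hsv,(90,20,90),(130,90,200));m[:, :225]=0;m[:,355:]=0;m[:115]=0;m[205:]=0
c=max(cv2.findContours(m,0,2)[0],key=cv2.contourArea)
P=cast(s,c.reshape(-1,2),0.012)[:,:2].astype(np.float32)*1000
r=cv2.minAreaRect(P);print("plate",r, cv2.contourArea(c))
crop=cv2.resize(f[110:210,130:360],None,fx=3.4,fy=3.4,interpolation=cv2.INTER_CUBIC);save("crop1",crop)
E
```

```text
hsv plate [ 98  30 197] mould [ 14 150 212] [ 15 145 230] grip [ 15 151 223] post [ 22 151 231] table [ 11 155 145]
plate ((579.8021240234375, -120.91218566894531), (328.66827392578125, 185.24160766601562), 80.48596954345703) 2399.5
```

View pics/crop1.png

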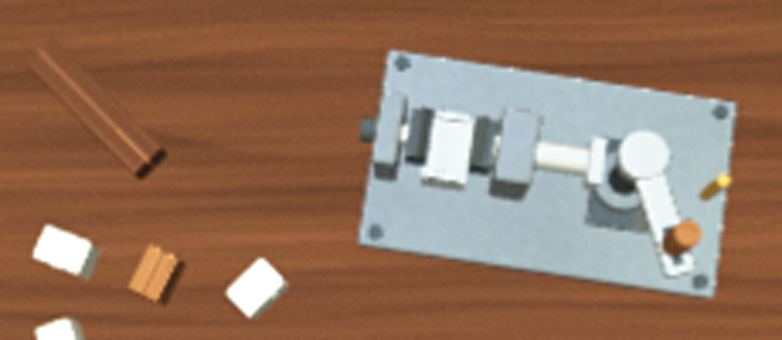

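The crop shows the brown mould with its dark seam at about (155,272) in the crop. A white block lies on each side of it, and the press's seat with its white rails is at (447,148). The crank hub is at (643,155), the grip at (684,235) and the brass post at (715,186).

Run:
```python
from h import *
s=shot("top");f=s["frame"];hsv=cv2.cvtColor(f,cv2.COLOR_RGB2HSV)
m=cv2.inRange(hsv,(8,100,175),(20,255,255));w=np.zeros_like(m);w[178:202,163:190]=m[178:202,163:190]
c=max(cv2.findContours(w,0,2)[0],key=cv2.contourArea);P=cast(s,c.reshape(-1,2),0.04)[:,:2].astype(np.float32)*1000
print("mould",cv2.minAreaRect(P))
o=130+np.array([[0,0]]);k=lambda x,y:(130+x/3.4,110+y/3.4)
for n,x,y,z in(("hub",643,155,.127),("grip",684,231,.185),("posttop",724,180,.08),("seat",447,148,.045),("wA",65,250,.04),("wB",257,287,.04)): print(n,np.round(cast(s,k(x,y),z)*1000))
cx=np.array([579.8,-120.9]);a=np.radians(80.49);ey=np.array([np.cos(a),np.sin(a)]);og=cx-67.5*ey
print("origin",og,"seat",og+165*ey,"post",og-80*ey)
```

```text
mould ((487.97735595703125, 242.03009033203125), (29.253314971923828, 45.04608917236328), 64.02076721191406)
hub [[ 566. -187.  127.]]
grip [[ 491. -205.  185.]]
posttop [[ 554. -268.   80.]]
seat [[595. -26.  45.]]
wA [[508. 321.  40.]]
wB [[471. 147.  40.]]
origin [ 568.64766737 -187.47233267] seat [595.90892491 -24.73996392] post [ 555.43008796 -266.37287509]
```

Emit:
servo_tool(increments=[[[0.0472,0.1186,0],[0,0,0.0614],1],[[0.0472,0.1186,0],[0,0,0.0614],1],[[0.0472,0.1186,0],[0,0,0.0614],1],[[0.0472,0.1186,0],[0,0,0.0614],1],[[0.0472,0.1186,0],[0,0,0.0614],1],[[0.0472,0.1186,0],[0,0,0.0614],1],[[0.0472,0.1186,0],[0,0,0.0614],1],[[0.0472,0.1186,0],[0,0,0.0614],1]])

```text
t: 1.25
tcp_pos: [0.3377, -0.1364, 0.2314]
tcp_rot: [2.932, 1.125, 0.001]
wrist_force: [0.9, 0.2, 0.1]
finger_gap: 0.0855
grip_force: 0.0
```

Emit:
servo_tool(increments=[[[0.0472,0.1186,0],[0,0,0.0614],0.5],[[0.0472,0.1186,0],[0,0,0.0614],0.5],[[0.0472,0.1186,-0.01],[0,0,0.0614],0.5],[[0.0472,0.1186,-0.01],[0,0,0.0614],0.5],[[0.0472,0.1186,-0.02],[0,0,0.0614],0.5],[[0.0472,0.1186,-0.02],[0,0,0.0614],0.5],[[0.0472,0.1186,-0.02],[0,0,0.0614],0.5],[[0.0472,0.1186,0],[0,0,0.0614],0.5]])

```text
t: 2.25
tcp_pos: [0.4884, 0.2431, 0.1983]
tcp_rot: [2.662, 1.668, -0.003]
wrist_force: [0.1, 0.1, 0.4]
finger_gap: 0.064
grip_force: 0.0
```

Run:
```python
from h import *
o=get_obs();print(o["t"],o["tcp_pos"],o["tcp_rot"],o["finger_gap"],o["q"])
s=shot("wrist");f=s["frame"].copy();uv=proj(s,[[.488,.242,.04]],s["T"]);print(uv)
hsv=cv2.cvtColor(f,cv2.COLOR_RGB2HSV);print(hsv[int(uv[0,1]),int(uv[0,0])])
save("w1",f)
```

```text
2.25 [0.48842216 0.24309018 0.1982636 ] [ 2.66232007  1.6677585  -0.00267336] 0.06400272255115569 [ 3.58104123e-01  8.73228890e-02  1.43591638e+00 -3.77092640e-04
  1.62001353e+00  8.09627547e-01]
[[261.77106225 173.55862902]]
[ 15 112 218]
```

View pics/w1.png

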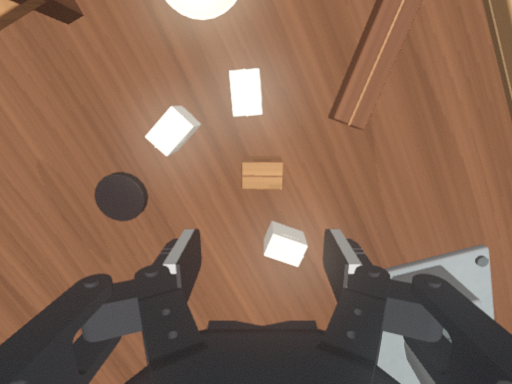

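The wrist view shows the brown mould's top at (262,176), square to the fingers. The nearest white block is at (285,243), clear of the finger paths. The mould lies under the TCP.

Run:
```python
from h import *
s=shot("wrist");f=s["frame"];hsv=cv2.cvtColor(f,cv2.COLOR_RGB2HSV)
w=np.zeros(f.shape[:2],np.uint8);g=cv2.inRange(hsv,(8,60,190),(22,255,255));w[150:205,232:295]=g[150:205,232:295]
w=cv2.morphologyEx(w,cv2.MORPH_CLOSE,np.ones((3,3)))
c=max(cv2.findContours(w,0,2)[0],key=cv2.contourArea)
print(cv2.boundingRect(c)); print(cv2.minAreaRect(cast(s,c.reshape(-1,2),.04,s["T"])[:,:2].astype(np.float32)*1000))
y=R.from_rotvec(get_obs()["tcp_rot"]).as_matrix()[:,1];print(np.degrees(np.arctan2(y[1],y[0])))
```

```text
(243, 169, 41, 27)
((486.95611572265625, 239.79420471191406), (28.909482955932617, 42.9264030456543), 63.3117561340332)
-25.684238811300624
```

Emit:
servo_tool(increments=[[[-0.0025,-0.0057,-0.11],[0,0,0],0.5],[[0,0,-0.13],[0,0,0],0.5],[[0,0,-0.12],[0,0,0],0.5],[[0,0,-0.08],[0,0,0],0.5],[[0,0,-0.038],[0,0,0],0.5],[[0,0,0],[0,0,0],0.0],[[0,0,0],[0,0,0],-0.3],[[0,0,0],[0,0,0],-0.3]], force=30)

```text
t: 3.35
tcp_pos: [0.4886, 0.2396, 0.0097]
tcp_rot: [2.663, 1.665, 0.005]
wrist_force: [-0.5, 0.1, -1.5]
finger_gap: 0.0432
grip_force: 34.9
```

Emit:
servo_tool(increments=[[[0,0,0.05],[0,0,0],-0.3],[[0,0,0.13],[0,0,0],-0.3],[[0,0,0.14],[0,0,0],-0.3],[[0.0384,-0.0944,0.12],[0,0,0.05],-0.3],[[0.0384,-0.0944,0],[0,0,0.05],-0.3],[[0.0384,-0.0944,0],[0,0,0.05],-0.3],[[0.0384,-0.0944,0],[0,0,0.05],-0.3],[[0.0384,-0.0944,0],[0,0,0.05],-0.3]])

```text
t: 4.35
tcp_pos: [0.5648, 0.0496, 0.1848]
tcp_rot: [2.486, 1.919, 0.002]
wrist_force: [0.3, 0.9, -1.9]
finger_gap: 0.0436
grip_force: 35.0
```

Emit:
servo_tool(increments=[[[0.0384,-0.0944,0],[0,0,0.05],-0.3],[[0.0384,-0.0944,0],[0,0,0.06],-0.3],[[0,0,0],[0,0,0],-0.3]])

```text
t: 4.72
tcp_pos: [0.5957, -0.0275, 0.1842]
tcp_rot: [2.406, 2.018, 0.0]
wrist_force: [0.2, 0.5, -1.8]
finger_gap: 0.0433
grip_force: 34.9
```

Run:
```python
from h import *
o=get_obs();print(o["t"],o["tcp_pos"],o["tcp_rot"],o["finger_gap"],o["grip_force"],o["wrist_force"])
y=R.from_rotvec(o["tcp_rot"]).as_matrix()[:,1];print(np.degrees(np.arctan2(y[1],y[0])))
s=shot("wrist");save("w2",s["frame"])
print(proj(s,[[.5959,-.0247,.045],[.5687,-.1875,.127]],s["T"]))
```

```text
4.725 [ 0.59565536 -0.02753002  0.1842104 ] [2.40570930e+00 2.01817852e+00 3.12905422e-04] 0.04328337835099401 34.94845390319824 [ 0.16310334  0.5349475  -1.76780115]
-10.01258739427769
[[261.33111368 174.04985849]
 [263.40718832 376.37170608]]
```

View pics/w2.png

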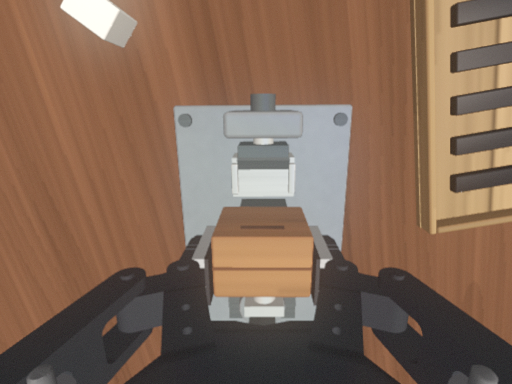

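The mould is held square: top face at rows 235–295 with its seam at row 268, columns 215–310. Beyond it are the seat rails at columns 233–295, rows 155–195, the back housing at rows 111–137, and the far plate edge at row 106 with corners at (176,106) and (351,105).

Run:
```python
from h import *
s=shot("wrist");f=s["frame"];g=cv2.cvtColor(f,cv2.COLOR_RGB2GRAY).astype(float);T=s["T"]
a=np.radians(80.2);ey=np.array([np.cos(a),np.sin(a)]);ex=np.array([ey[1],-ey[0]]);seat=np.array([.5959,-.0247])
def L(u,v,z): p=cast(s,[u,v],z,T)[0,:2]-seat; return np.round([p@ex*1000,p@ey*1000],1)
def edges(p,o,t=7):
    d=np.abs(np.diff(p)); return [(int(i+o),round(float(d[i]))) for i in range(1,len(d)-1) if d[i]>t and d[i]>=d[i-1] and d[i]>=d[i+1]]
print("col prof mould",edges(g[200:300,235:255].mean(1),200))
print("col prof press",edges(g[100:200,255:270].mean(1),100))
print("row prof rails",edges(g[182:188,220:310].mean(0),220))
print("row mould",edges(g[250:258,205:320].mean(0),205))
print("row plate",edges(g[140:146,165:360].mean(0),165),"row plate2",edges(g[112:116,165:360].mean(0),165))
print("plate far corners",L(176,106,.012),L(351,105,.012),"exp +-95,70")
print("plate edge mid",L(180,143,.012),L(350,143,.012))
print("housing top far/near",L(262,111,.086),L(262,137,.086),"exp 65, 43"," sides",L(224,124,.086),L(302,124,.086))
print("rails",L(233,185,.053),L(295,185,.053),"exp +-31")
for v in(207,235,295): print("mould",v,L(262,v,.2145),L(262,v,.1745))
print("mould sides",L(215,254,.2145),L(310,254,.2145)); p=get_obs()["tcp_pos"][:2]-seat;print("tcp",p@ex*1000,p@ey*1000)
```

```text
col prof mould [(206, 7), (225, 9), (228, 9), (236, 23), (267, 31), (270, 21), (295, 12)]
col prof press [(113, 24), (139, 35), (146, 45), (162, 8), (170, 66)]
row prof rails [(232, 35), (237, 17), (239, 13), (288, 30), (294, 25)]
row mould [(211, 46), (312, 44)]
row plate [(176, 25), (240, 14), (255, 18), (273, 30), (287, 16), (349, 34)] row plate2 [(174, 28), (352, 28)]
plate far corners [-90.2  67.7] [93.4 68. ] exp +-95,70
plate edge mid [-89.1  29. ] [95.6 28.3]
housing top far/near [-0.  63.6] [-0.1 42.8] exp 65, 43  sides [-31.1  53.5] [32.6 53.2]
rails [-28.8  -7.2] [32.2 -7.5] exp +-31
mould 207 [-0.3 27.7] [-0.3 13.3]
mould 235 [-0.4 15.1] [-0.4 -3.7]
mould 295 [ -0.5 -14.5] [ -0.5 -44. ]
mould sides [-20.7   6.2] [20.4  6.1]
tcp -1.0075190370681923 -0.21262681450798845
```

Emit:
servo_tool(increments=[[[0.0038,-0.0027,-0.06],[0,0,0],-0.3],[[0,0,-0.08],[0,0,0],-0.3],[[0,0,-0.04],[0,0,0],-0.3],[[0,0,-0.03],[0,0,0],-0.3],[[0,0,-0.03],[0,0,0],-0.3],[[0,0,-0.02],[0,0,0],-0.3],[[0,0,-0.02],[0,0,0],-0.3],[[0,0,0],[0,0,0],-0.3]])

```text
t: 5.82
tcp_pos: [0.5961, -0.0263, 0.0707]
tcp_rot: [-2.403, -2.023, 0.002]
wrist_force: [0.3, -4.0, -3.4]
finger_gap: 0.0436
grip_force: 34.9
```

Emit:
servo_tool(increments=[[[0.0025,-0.003,0],[0,0,0],-0.3],[[0,0,-0.012],[0,0,0],-0.3],[[0,0,-0.012],[0,0,0],-0.3],[[0,0,-0.01],[0,0,0],-0.3],[[0,0,0],[0,0,0],-0.3]])

```text
t: 6.45
tcp_pos: [0.5973, -0.027, 0.0575]
tcp_rot: [-2.402, -2.024, 0.0]
wrist_force: [0.9, -1.7, -3.8]
finger_gap: 0.0434
grip_force: 34.9
```

Emit:
servo_tool(increments=[[[0,-0.001,-0.004],[0,0,0],-0.3],[[0,0,-0.003],[0,0,0],-0.3],[[0,0,0],[0,0,0],-0.3]])

```text
t: 6.82
tcp_pos: [0.5974, -0.0273, 0.0553]
tcp_rot: [2.403, 2.024, 0.0]
wrist_force: [-0.6, -1.3, -1.1]
finger_gap: 0.0438
grip_force: 35.0
```

Emit:
servo_tool(increments=[[[0,0,0],[0,0,0],0.2],[[0,0,0],[0,0,0],0.4],[[0,0,0],[0,0,0],0.4],[[0,0,0.05],[0,0,0],0.4],[[0,0,0.1],[0,0,0],0.4],[[0,0,0.15],[0,0,0],0.4],[[0,0,0.15],[0,0,0],0.4],[[0,0,0],[0,0,0],0.4]])

```text
t: 7.82
tcp_pos: [0.6003, -0.0276, 0.2436]
tcp_rot: [2.394, 2.017, 0.016]
wrist_force: [0.7, -0.4, -0.1]
finger_gap: 0.0596
grip_force: 0.0
```

Run:
```python
from h import *
o=get_obs();print(o["tcp_pos"],o["finger_gap"],o["wrist_force"])
s=shot("wrist");t=shot("top");a=s["frame"][60:384,130:400];b=t["frame"][115:205,225:355]
a=cv2.resize(a,(400,480));b=cv2.resize(b,(400,277),interpolation=cv2.INTER_CUBIC)
save("c3",np.hstack([a,np.vstack([b,np.zeros((203,400,3),np.uint8)])]))
```

```text
[ 0.60031072 -0.02760547  0.24358717] 0.0595575752544282 [ 0.72258251 -0.41883657 -0.06021525]
```

View pics/c3.png

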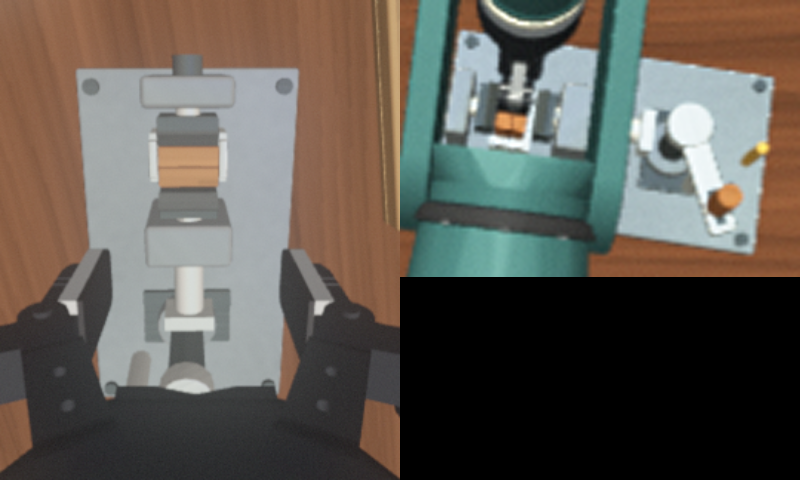

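The mould stands between the rails, ram and pad, well seated: wrist half, about (188,167). Next I'll get a view of the crank and grip.

Emit:
servo_tool(increments=[[[-0.0354,-0.101,0.01],[0,0,0],0.4],[[-0.0354,-0.101,0.01],[0,0,0],0.4],[[-0.0354,-0.101,0],[0,0,0],0.4],[[-0.0354,-0.101,0],[0,0,0],0.4],[[-0.0354,-0.101,0],[0,0,0],0.4],[[-0.0354,-0.101,0],[0,0,0],0.4],[[0,0,0],[0,0,0],0.4]])

```text
t: 8.8
tcp_pos: [0.5105, -0.2718, 0.24]
tcp_rot: [-2.403, -2.015, 0.003]
wrist_force: [0.2, 0.2, -0.4]
finger_gap: 0.0595
grip_force: 0.0
```

Run:
```python
from h import *
o=get_obs();print(o["t"],o["tcp_pos"],o["tcp_rot"])
s=shot("wrist");f=s["frame"].copy();save("w4raw",f)
uv=proj(s,[[.566,-.187,.127],[.491,-.205,.185],[.491,-.205,.129]],s["T"]);print(uv)
save("w4",f)
```

```text
8.8 [ 0.51047763 -0.27181683  0.24004914] [-2.40339112 -2.01522692  0.00327811]
[[310.41375488  75.30220862]
 [215.6942898  116.11170785]
 [226.14269834 113.84558722]]
```

View pics/w4.png

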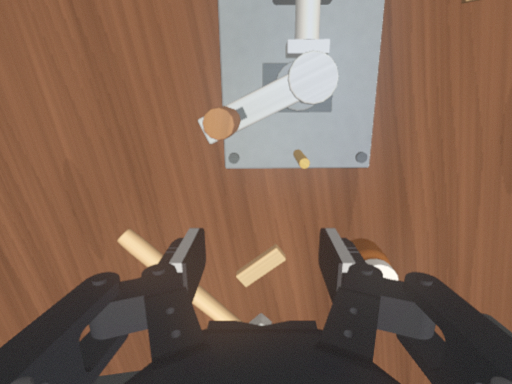

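Hub cap at about (314,77), radius about 25 px; grip top disc at about (219,123); brass post top at about (305,162). Now fitting these.

Run:
```python
from h import *
s=shot("wrist");f=s["frame"];T=s["T"];g=cv2.cvtColor(f,cv2.COLOR_RGB2GRAY);G=cv2.resize(g,None,fx=4,fy=4,interpolation=cv2.INTER_CUBIC)
for n,(u,v),h,r0,r1,z in(("hub",(314,77),32,20,30,.127),("grip",(219,123),26,12,22,.185)):
    c=G[4*(v-h):4*(v+h),4*(u-h):4*(u+h)];c=cv2.GaussianBlur(c,(9,9),0)
    k=cv2.HoughCircles(c,cv2.HOUGH_GRADIENT,1.5,20,param1=80,param2=20,minRadius=4*r0,maxRadius=4*r1)
    for x,y,r in k[0][:3]:
        u2,v2=u-h+x/4,v-h+y/4;p=cast(s,[[u2,v2],[u2+r/4,v2]],z,T);print(n,u2,v2,r/4,np.round(p[0]*1000,1),"rad mm",np.linalg.norm(p[1]-p[0])*1000)
hsv=cv2.cvtColor(f,cv2.COLOR_RGB2HSV);m=cv2.inRange(hsv,(20,120,120),(32,255,255));m[:140]=0;m[175:]=0;m[:,:290]=0;m[:,320:]=0
ys,xs=np.nonzero(m);print("post px",xs.min(),xs.max(),ys.min(),ys.max());print("post top",cast(s,[305,163],.08,T)*1000)
```

```text
hub 313.3125 80.4375 25.25 [ 568.6 -189.6  127. ] rad mm 21.04387140007404
hub 308.4375 78.5625 28.7375 [ 564.8 -187.5  127. ] rad mm 23.911990738771202
hub 310.6875 84.9375 20.5625 [ 566.  -192.8  127. ] rad mm 17.20676026969731
grip 219.0625 122.3125 19.725 [ 492.9 -207.8  185. ] rad mm 13.236607169503682
grip 222.0625 128.6875 20.55 [ 494.  -212.3  185. ] rad mm 13.869981919949348
grip 215.6875 126.8125 14.55 [ 490.1 -210.3  185. ] rad mm 9.806842972975126Traceback (most recent call last):
  File "<stdin>", line 9, in <module>
    return umr_minimum(a, axis, None, out, keepdims, initial, where)
ValueError: zero-size array to reduction operation minimum which has no identity
```

Run:
```python
from h import *
s=shot("wrist");f=s["frame"][45:170,190:350]
save("c5",cv2.resize(f,None,fx=4.7,fy=4.7,interpolation=cv2.INTER_CUBIC))
```

```text
(no output)
```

View pics/c5.png

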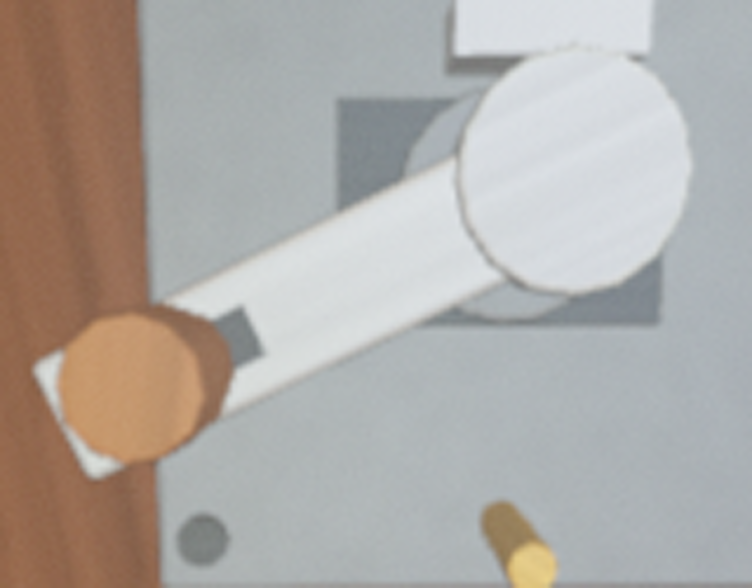

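The enlarged crop shows the hub disc at (574,169), grip top disc at (131,387), arm edges parallel with slope about −0.5, and the post top at (533,563).

Run:
```python
from h import *
s=shot("wrist");T=s["T"];k=lambda x,y:(190+x/4.7-.4,45+y/4.7-.4)
hub=cast(s,k(574.5,169.5),.128,T)[0,:2];gr=cast(s,k(131.5,387.5),.185,T)[0,:2];post=cast(s,k(533,563),.08,T)[0,:2]
A=cast(s,[k(191,360.5),k(477.5,217.5)],.127,T)[:,:2]
a=np.radians(80.2);ey=np.array([np.cos(a),np.sin(a)]);ex=np.array([ey[1],-ey[0]])
d=gr-hub;print("hub",hub*1000,"grip",gr*1000,"post",post*1000,"r",np.linalg.norm(d)*1000,"theta",np.arctan2(-d@ex,-d@ey))
d2=A[0]-A[1];print("arm line theta",np.arctan2(-d2@ex,-d2@ey), "arm width mm", 130.5/4.7*np.linalg.norm(A[0]-A[1])*1000/(np.hypot(286.5,143)/4.7))
og=np.array([.5959,-.0247])+.0015*ex-.001*ey-.165*ey
for n,p in(("hub",hub),("post",post)): print(n,"local mm",(p-og)@ex*1000,(p-og)@ey*1000)
s2=shot("top");hsv=cv2.cvtColor(s2["frame"],cv2.COLOR_RGB2HSV);k2=lambda x,y:(225+x*130/400-.3,115+y*90/277-.3)
print("top: hub",cast(s2,k2(690,125) if 0 else k2(290,125),.128)*1000,"grip",cast(s2,k2(328,197),.185)*1000)
```

```text
hub [ 568.31671765 -188.12576847] grip [ 491.9928862  -209.43060878] post [ 556.74046848 -267.8491457 ] r 79.24155139072379 theta 1.1275453708298062
arm line theta 1.124048931271089 arm width mm 23.649280170878882
hub local mm -0.8641660927060519 0.2640202582886835
post local mm 1.298182656458549 -80.26641293087843
top: hub [[ 566.96690872 -186.77341301  128.        ]] grip [[ 489.18446083 -205.30763526  185.        ]]
```

Emit:
servo_tool(increments=[[[-0.0231,0.078,0],[0,0,0],0.4],[[-0.0231,0.078,0],[0,0,0],0.4],[[0,0,0],[0,0,0],0.4],[[0,0,-0.1],[0,0,0],0.2],[[0,0,-0.1],[0,0,0],0],[[0,0,-0.05],[0,0,0],-0.25],[[0,0,0],[0,0,0],-0.35],[[0,0,0],[0,0,0],-0.35]], force=20)

```text
t: 10.05
tcp_pos: [0.4942, -0.2076, 0.1442]
tcp_rot: [2.402, 2.024, -0.001]
wrist_force: [-1.5, -0.3, -1.4]
finger_gap: 0.0278
grip_force: 1.0
```

Emit:
servo_tool(increments=[[[-0.0055,-0.0038,0],[0,0,0],-0.35],[[0,0,0],[0,0,0],-0.42],[[0,0,0],[0,0,0],-0.44]])

```text
t: 10.42
tcp_pos: [0.4918, -0.2093, 0.1444]
tcp_rot: [2.402, 2.023, 0.0]
wrist_force: [-2.1, 0.5, 0.6]
finger_gap: 0.024
grip_force: 1.0
```

Emit:
servo_tool(increments=[[[0,0,0],[0,0,0],-0.46],[[0,0,0],[0,0,0],-0.46]])

```text
t: 10.68
tcp_pos: [0.4919, -0.2092, 0.1443]
tcp_rot: [2.402, 2.023, 0.0]
wrist_force: [-3.3, 0.0, 4.7]
finger_gap: 0.0232
grip_force: 8.4
```

Emit:
servo_tool(increments=[[[0,0,0],[0,0,0],-0.475],[[0,0,0],[0,0,0],-0.475]])

```text
t: 10.92
tcp_pos: [0.4919, -0.2092, 0.1443]
tcp_rot: [2.402, 2.023, 0.0]
wrist_force: [-2.7, 0.1, 4.5]
finger_gap: 0.0225
grip_force: 19.3
```

```bash
cat > plan.py <<'E'
# plan.py Cx Cy r n [dtheta]: prints n rows from the saved command; logs fit of the measured circle
import sys,json,os
from h import *
from scipy.optimize import least_squares
a=np.radians(80.2);ey=np.array([np.cos(a),np.sin(a)]);ex=np.array([ey[1],-ey[0]])
u=lambda t:-(np.sin(t)*ex+np.cos(t)*ey)
th=lambda d:np.arctan2(-d@ex,-d@ey)
C=np.array([float(sys.argv[1]),float(sys.argv[2])])/1000;r=float(sys.argv[3])/1000;n=int(sys.argv[4])
o=get_obs();p=o["tcp_pos"][:2];F=o["wrist_force"]
S=json.load(open("st.json")) if os.path.exists("st.json") else dict(cmd=list(p),t=float(th(p-C)),log=[])
cmd=np.array(S["cmd"]);t=S["t"];tm=th(p-C);w=u(tm)
S["log"].append([*p,*F[:2]])
print("t %.2f cmd th %.3f meas th %.3f lag %.3f | r_meas %.1f Frad %.1f Ftan %.1f Fz %.1f grip %.1f gap %.4f z %.4f"%(o["t"],t,tm%(2*np.pi),(t-tm+np.pi)%(2*np.pi)-np.pi,np.linalg.norm(p-C)*1e3,F[:2]@w,F[:2]@(u(tm+np.pi/2)),F[2],o["grip_force"],o["finger_gap"],o["tcp_pos"][2]))
L=np.array(S["log"])
if len(L)>3:
    def f(x):
        d=L[:,:2]*1e3-x[:2];R_=np.linalg.norm(d,axis=1);fr=(L[:,2:]*d).sum(1)/R_
        return np.r_[R_+fr/4-x[2],(x[0]-568)/4,(x[1]+188)/2,(x[2]-79)/3]
    x=least_squares(f,[568,-188,79]);print("fit",np.round(x.x,1),"res",np.round(x.fun[:-3][-6:],1))
ds=[float(v) for v in sys.argv[5].split(",")] if len(sys.argv)>5 else [.098]*n
e=cmd-(C+r*u(t));rows=[]
for i in range(n):
    t+=ds[i];q=C+r*u(t)+e*max(0,1-(i+1)/4);d=np.round((q-cmd)/.4,4);cmd=cmd+d*.4;rows.append([[float(d[0]),float(d[1]),0],[0,0,0],-0.471])
print(json.dumps(rows));S.update(cmd=list(cmd),t=t);json.dump(S,open("st.json","w"))
E
python3 plan.py 568 -188.1 79 4 .03,.07,.098,.098
```

```text
t 10.93 cmd th 1.129 meas th 1.129 lag 0.000 | r_meas 79.0 Frad 2.6 Ftan 0.8 Fz 4.5 grip 19.3 gap 0.0225 z 0.1443
[[[-0.0015, 0.0057, 0], [0, 0, 0], -0.471], [[-0.0029, 0.0136, 0], [0, 0, 0], -0.471], [[-0.0023, 0.0191, 0], [0, 0, 0], -0.471], [[-0.0005, 0.0194, 0], [0, 0, 0], -0.471]]
```

Emit:
servo_tool(increments=[[[-0.0015,0.0057,0],[0,0,0],-0.471],[[-0.0029,0.0136,0],[0,0,0],-0.471],[[-0.0023,0.0191,0],[0,0,0],-0.471],[[-0.0005,0.0194,0],[0,0,0],-0.471]])

```text
t: 11.42
tcp_pos: [0.489, -0.1864, 0.1442]
tcp_rot: [2.401, 2.022, -0.001]
wrist_force: [-3.2, -3.6, 6.5]
finger_gap: 0.0227
grip_force: 19.3
```

```bash
python3 plan.py 568 -188.1 79 4
```

```text
t 11.43 cmd th 1.425 meas th 1.421 lag 0.004 | r_meas 79.0 Frad 3.1 Ftan -3.6 Fz 6.5 grip 19.3 gap 0.0227 z 0.1442
[[[0.0014, 0.0193, 0], [0, 0, 0], -0.471], [[0.0033, 0.019, 0], [0, 0, 0], -0.471], [[0.0052, 0.0187, 0], [0, 0, 0], -0.471], [[0.007, 0.018, 0], [0, 0, 0], -0.471]]
```

Emit:
servo_tool(increments=[[[0.0014,0.0193,0],[0,0,0],-0.467],[[0.0033,0.019,0],[0,0,0],-0.467],[[0.0052,0.0187,0],[0,0,0],-0.467],[[0.007,0.018,0],[0,0,0],-0.467]])

```text
t: 11.92
tcp_pos: [0.4957, -0.1558, 0.1442]
tcp_rot: [2.402, 2.023, -0.0]
wrist_force: [-3.3, -1.9, 5.7]
finger_gap: 0.0229
grip_force: 19.4
```

```bash
python3 plan.py 568 -188.1 79.5 4
```

```text
t 11.93 cmd th 1.817 meas th 1.820 lag -0.003 | r_meas 79.2 Frad 2.3 Ftan -3.1 Fz 5.7 grip 19.4 gap 0.0229 z 0.1442
[[[0.0085, 0.0175, 0], [0, 0, 0], -0.471], [[0.0101, 0.0166, 0], [0, 0, 0], -0.471], [[0.0117, 0.0155, 0], [0, 0, 0], -0.471], [[0.0131, 0.0142, 0], [0, 0, 0], -0.471]]
```

Emit:
servo_tool(increments=[[[0.0085,0.0175,0],[0,0,0],-0.462],[[0.0101,0.0166,0],[0,0,0],-0.462],[[0.0117,0.0155,0],[0,0,0],-0.462],[[0.0131,0.0142,0],[0,0,0],-0.462]])

```text
t: 12.42
tcp_pos: [0.5111, -0.1326, 0.144]
tcp_rot: [2.403, 2.022, -0.011]
wrist_force: [-9.3, -8.8, 7.3]
finger_gap: 0.0226
grip_force: 14.1
```

```bash
python3 plan.py 568 -188.1 79.5 4
```

```text
t 12.43 cmd th 2.209 meas th 2.173 lag 0.036 | r_meas 79.5 Frad 0.5 Ftan -12.8 Fz 7.3 grip 14.1 gap 0.0226 z 0.1440
fit [ 567.5 -188.    79.2] res [-0.1  0.1  0.  -0. ]
[[[0.0147, 0.0127, 0], [0, 0, 0], -0.471], [[0.0159, 0.0113, 0], [0, 0, 0], -0.471], [[0.017, 0.0096, 0], [0, 0, 0], -0.471], [[0.0177, 0.0079, 0], [0, 0, 0], -0.471]]
```

Emit:
servo_tool(increments=[[[0.0147,0.0127,0],[0,0,0],-0.467],[[0.0159,0.0113,0],[0,0,0],-0.467],[[0.017,0.0096,0],[0,0,0],-0.467],[[0.0177,0.0079,0],[0,0,0],-0.467]])

```text
t: 12.92
tcp_pos: [0.5351, -0.116, 0.1441]
tcp_rot: [-2.403, -2.02, 0.017]
wrist_force: [-15.8, -7.9, 13.7]
finger_gap: 0.0229
grip_force: 14.6
```

```bash
python3 plan.py 567.7 -188 79.4 4
```

```text
t 12.93 cmd th 2.601 meas th 2.545 lag 0.056 | r_meas 79.0 Frad -0.6 Ftan -17.6 Fz 13.7 grip 14.6 gap 0.0229 z 0.1441
fit [ 567.2 -188.1   78.9] res [-0.1  0.1  0.1  0.1 -0.2]
[[[0.0183, 0.0061, 0], [0, 0, 0], -0.471], [[0.0188, 0.0043, 0], [0, 0, 0], -0.471], [[0.0192, 0.0025, 0], [0, 0, 0], -0.471], [[0.0192, 0.0005, 0], [0, 0, 0], -0.471]]
```

Emit:
servo_tool(increments=[[[0.0183,0.0061,0],[0,0,0],-0.466],[[0.0188,0.0043,0],[0,0,0],-0.466],[[0.0192,0.0025,0],[0,0,0],-0.466],[[0.0192,0.0005,0],[0,0,0],-0.466]])

```text
t: 13.42
tcp_pos: [0.5663, -0.1089, 0.1442]
tcp_rot: [-2.401, -2.021, 0.01]
wrist_force: [-10.5, -2.2, 2.5]
finger_gap: 0.0229
grip_force: 13.5
```

```bash
python3 plan.py 567.5 -188 79.2 4
```

```text
t 13.43 cmd th 2.993 meas th 2.955 lag 0.038 | r_meas 79.2 Frad -2.0 Ftan -10.5 Fz 2.5 grip 13.5 gap 0.0229 z 0.1442
fit [ 567.  -188.1   78.8] res [-0.1  0.1  0.1  0.1 -0.1 -0.1]
[[[0.0192, -0.0015, 0], [0, 0, 0], -0.471], [[0.019, -0.0034, 0], [0, 0, 0], -0.471], [[0.0186, -0.0053, 0], [0, 0, 0], -0.471], [[0.018, -0.007, 0], [0, 0, 0], -0.471]]
```

Emit:
servo_tool(increments=[[[0.0192,-0.0015,0],[0,0,0],-0.467],[[0.019,-0.0034,0],[0,0,0],-0.467],[[0.0186,-0.0053,0],[0,0,0],-0.467],[[0.018,-0.007,0],[0,0,0],-0.467]])

```text
t: 13.92
tcp_pos: [0.5981, -0.1148, 0.1442]
tcp_rot: [-2.401, -2.023, 0.003]
wrist_force: [-5.2, -1.6, 13.7]
finger_gap: 0.0231
grip_force: 14.9
```

```bash
python3 plan.py 567.2 -188.1 79 4
```

```text
t 13.93 cmd th 3.385 meas th 3.370 lag 0.015 | r_meas 79.6 Frad -3.5 Ftan -4.2 Fz 13.7 grip 14.9 gap 0.0231 z 0.1442
fit [ 567.  -188.1   78.8] res [ 0.1  0.1  0.1 -0.1 -0.  -0. ]
[[[0.0171, -0.0088, 0], [0, 0, 0], -0.471], [[0.0161, -0.0105, 0], [0, 0, 0], -0.471], [[0.0151, -0.0121, 0], [0, 0, 0], -0.471], [[0.0138, -0.0134, 0], [0, 0, 0], -0.471]]
```

Emit:
servo_tool(increments=[[[0.0171,-0.0088,0],[0,0,0],-0.467],[[0.0161,-0.0105,0],[0,0,0],-0.467],[[0.0151,-0.0121,0],[0,0,0],-0.467],[[0.0138,-0.0134,0],[0,0,0],-0.467]])

```text
t: 14.42
tcp_pos: [0.6253, -0.1336, 0.1443]
tcp_rot: [2.401, 2.022, 0.003]
wrist_force: [-0.7, -2.0, 8.6]
finger_gap: 0.0229
grip_force: 14.2
```

```bash
python3 plan.py 566.8 -188.1 78.8 4
```

```text
t 14.43 cmd th 3.777 meas th 3.792 lag -0.015 | r_meas 79.9 Frad -1.9 Ftan 0.9 Fz 8.6 grip 14.2 gap 0.0229 z 0.1443
fit [ 567.3 -188.2   79. ] res [ 0.1  0.2 -0.1 -0.1 -0.2  0.2]
[[[0.0123, -0.0147, 0], [0, 0, 0], -0.471], [[0.0108, -0.0158, 0], [0, 0, 0], -0.471], [[0.0093, -0.0169, 0], [0, 0, 0], -0.471], [[0.0075, -0.0177, 0], [0, 0, 0], -0.471]]
```

Emit:
servo_tool(increments=[[[0.0123,-0.0147,0],[0,0,0],-0.467],[[0.0108,-0.0158,0],[0,0,0],-0.467],[[0.0093,-0.0169,0],[0,0,0],-0.467],[[0.0075,-0.0177,0],[0,0,0],-0.467]])

```text
t: 14.92
tcp_pos: [0.6409, -0.1582, 0.1441]
tcp_rot: [-2.402, -2.025, -0.005]
wrist_force: [-0.7, 0.4, 5.3]
finger_gap: 0.0232
grip_force: 14.0
```

```bash
python3 plan.py 567.1 -188.2 79 8
```

```text
t 14.93 cmd th 4.169 meas th 4.155 lag 0.014 | r_meas 79.7 Frad -0.5 Ftan -0.6 Fz 5.3 grip 14.0 gap 0.0232 z 0.1441
fit [ 567.4 -188.4   79.2] res [ 0.2 -0.1 -0.1 -0.3  0.1  0.2]
[[[0.0065, -0.0184, 0], [0, 0, 0], -0.471], [[0.0046, -0.0188, 0], [0, 0, 0], -0.471], [[0.0028, -0.0192, 0], [0, 0, 0], -0.471], [[0.0008, -0.0194, 0], [0, 0, 0], -0.471], [[-0.0013, -0.0193, 0], [0, 0, 0], -0.471], [[-0.0032, -0.019, 0], [0, 0, 0], -0.471], [[-0.0051, -0.0187, 0], [0, 0, 0], -0.471], [[-0.0068, -0.0181, 0], [0, 0, 0], -0.471]]
```

Emit:
servo_tool(increments=[[[0.0065,-0.0184,0],[0,0,0],-0.467],[[0.0046,-0.0188,0],[0,0,0],-0.467],[[0.0028,-0.0192,0],[0,0,0],-0.467],[[0.0008,-0.0194,0],[0,0,0],-0.467],[[-0.0013,-0.0193,0],[0,0,0],-0.467],[[-0.0032,-0.019,0],[0,0,0],-0.467],[[-0.0051,-0.0187,0],[0,0,0],-0.467],[[-0.0068,-0.0181,0],[0,0,0],-0.467]])

```text
t: 15.92
tcp_pos: [0.641, -0.2177, 0.1441]
tcp_rot: [2.401, 2.026, 0.008]
wrist_force: [2.5, 1.9, 5.3]
finger_gap: 0.023
grip_force: 13.9
```

```bash
python3 plan.py 567.4 -188.3 79.1 8
```

```text
t 15.93 cmd th 4.953 meas th 4.921 lag 0.032 | r_meas 79.3 Frad 1.7 Ftan -2.7 Fz 5.3 grip 13.9 gap 0.0230 z 0.1441
fit [ 567.5 -188.5   79.3] res [-0.  -0.1 -0.3 -0.   0.1  0.2]
[[[-0.0084, -0.0174, 0], [0, 0, 0], -0.471], [[-0.01, -0.0166, 0], [0, 0, 0], -0.471], [[-0.0116, -0.0154, 0], [0, 0, 0], -0.471], [[-0.013, -0.0142, 0], [0, 0, 0], -0.471], [[-0.0146, -0.0127, 0], [0, 0, 0], -0.471], [[-0.0158, -0.0113, 0], [0, 0, 0], -0.471], [[-0.0168, -0.0097, 0], [0, 0, 0], -0.471], [[-0.0176, -0.0079, 0], [0, 0, 0], -0.471]]
```

Emit:
servo_tool(increments=[[[-0.0084,-0.0174,0],[0,0,0],-0.468],[[-0.01,-0.0166,0],[0,0,0],-0.468],[[-0.0116,-0.0154,0],[0,0,0],-0.468],[[-0.013,-0.0142,0],[0,0,0],-0.468],[[-0.0146,-0.0127,0],[0,0,0],-0.468],[[-0.0158,-0.0113,0],[0,0,0],-0.468],[[-0.0168,-0.0097,0],[0,0,0],-0.468],[[-0.0176,-0.0079,0],[0,0,0],-0.468]])

```text
t: 16.92
tcp_pos: [0.5976, -0.2613, 0.1441]
tcp_rot: [2.4, 2.023, 0.005]
wrist_force: [2.5, -0.0, 4.4]
finger_gap: 0.0231
grip_force: 14.1
```

```bash
python3 plan.py 567.4 -188.4 79.2 8
```

```text
t 16.93 cmd th 5.737 meas th 5.720 lag 0.017 | r_meas 78.9 Frad 1.0 Ftan -2.3 Fz 4.4 grip 14.1 gap 0.0231 z 0.1441
fit [ 567.5 -188.5   79.2] res [-0.1 -0.3 -0.   0.1  0.3 -0.1]
[[[-0.0184, -0.0063, 0], [0, 0, 0], -0.471], [[-0.0188, -0.0046, 0], [0, 0, 0], -0.471], [[-0.0193, -0.0026, 0], [0, 0, 0], -0.471], [[-0.0193, -0.0007, 0], [0, 0, 0], -0.471], [[-0.0194, 0.0012, 0], [0, 0, 0], -0.471], [[-0.0191, 0.0032, 0], [0, 0, 0], -0.471], [[-0.0188, 0.005, 0], [0, 0, 0], -0.471], [[-0.0181, 0.0069, 0], [0, 0, 0], -0.471]]
```

Emit:
servo_tool(increments=[[[-0.0184,-0.0063,0],[0,0,0],-0.468],[[-0.0188,-0.0046,0],[0,0,0],-0.468],[[-0.0193,-0.0026,0],[0,0,0],-0.468],[[-0.0193,-0.0007,0],[0,0,0],-0.468],[[-0.0194,0.0012,0],[0,0,0],-0.468],[[-0.0191,0.0032,0],[0,0,0],-0.468],[[-0.0188,0.005,0],[0,0,0],-0.468],[[-0.0181,0.0069,0],[0,0,0],-0.468]])

```text
t: 17.92
tcp_pos: [0.5366, -0.2612, 0.1441]
tcp_rot: [2.4, 2.022, 0.003]
wrist_force: [2.6, -0.6, 5.0]
finger_gap: 0.023
grip_force: 14.0
```

```bash
python3 plan.py 567.4 -188.4 79.2 8
```

```text
t 17.93 cmd th 6.521 meas th 0.229 lag 0.009 | r_meas 79.0 Frad -0.4 Ftan -2.7 Fz 5.0 grip 14.0 gap 0.0230 z 0.1441
fit [ 567.5 -188.4   79.2] res [-0.3 -0.   0.1  0.3 -0.  -0.2]
[[[-0.0174, 0.0086, 0], [0, 0, 0], -0.471], [[-0.0165, 0.0102, 0], [0, 0, 0], -0.471], [[-0.0154, 0.0118, 0], [0, 0, 0], -0.471], [[-0.0142, 0.0132, 0], [0, 0, 0], -0.471], [[-0.0128, 0.0146, 0], [0, 0, 0], -0.471], [[-0.0113, 0.0157, 0], [0, 0, 0], -0.471], [[-0.0097, 0.0168, 0], [0, 0, 0], -0.471], [[-0.008, 0.0177, 0], [0, 0, 0], -0.471]]
```

Emit:
servo_tool(increments=[[[-0.0174,0.0086,0],[0,0,0],-0.468],[[-0.0165,0.0102,0],[0,0,0],-0.468],[[-0.0154,0.0118,0],[0,0,0],-0.468],[[-0.0142,0.0132,0],[0,0,0],-0.468],[[-0.0128,0.0146,0],[0,0,0],-0.468],[[-0.0113,0.0157,0],[0,0,0],-0.468],[[-0.0097,0.0168,0],[0,0,0],-0.468],[[-0.008,0.0177,0],[0,0,0],-0.468]])

```text
t: 18.92
tcp_pos: [0.494, -0.2182, 0.1441]
tcp_rot: [2.401, 2.022, -0.0]
wrist_force: [0.9, -2.6, 5.6]
finger_gap: 0.0227
grip_force: 14.1
```

```bash
python3 plan.py 567.5 -188.3 79.2 8
```

```text
t 18.93 cmd th 7.305 meas th 1.013 lag 0.008 | r_meas 79.4 Frad 0.1 Ftan -2.8 Fz 5.6 grip 14.1 gap 0.0227 z 0.1441
fit [ 567.5 -188.4   79.2] res [-0.   0.1  0.3 -0.1 -0.2  0.1]
[[[-0.0062, 0.0184, 0], [0, 0, 0], -0.471], [[-0.0044, 0.019, 0], [0, 0, 0], -0.471], [[-0.0025, 0.0192, 0], [0, 0, 0], -0.471], [[-0.0006, 0.0195, 0], [0, 0, 0], -0.471], [[0.0012, 0.0193, 0], [0, 0, 0], -0.471], [[0.0031, 0.0192, 0], [0, 0, 0], -0.471], [[0.005, 0.0187, 0], [0, 0, 0], -0.471], [[0.0068, 0.0182, 0], [0, 0, 0], -0.471]]
```

Emit:
servo_tool(increments=[[[-0.0062,0.0184,0],[0,0,0],-0.468],[[-0.0044,0.019,0],[0,0,0],-0.468],[[-0.0025,0.0192,0],[0,0,0],-0.468],[[-0.0006,0.0195,0],[0,0,0],-0.468],[[0.0012,0.0193,0],[0,0,0],-0.468],[[0.0031,0.0192,0],[0,0,0],-0.468],[[0.005,0.0187,0],[0,0,0],-0.468],[[0.0068,0.0182,0],[0,0,0],-0.468]])

```text
t: 19.92
tcp_pos: [0.4942, -0.1575, 0.144]
tcp_rot: [2.402, 2.023, -0.002]
wrist_force: [-1.8, -3.5, 6.9]
finger_gap: 0.0232
grip_force: 14.2
```

```bash
python3 plan.py 567.5 -188.3 79.2 8
```

```text
t 19.93 cmd th 8.089 meas th 1.798 lag 0.008 | r_meas 79.5 Frad 0.3 Ftan -3.9 Fz 6.9 grip 14.2 gap 0.0232 z 0.1440
fit [ 567.5 -188.4   79.2] res [ 0.1  0.4 -0.  -0.3  0.1  0.3]
[[[0.0085, 0.0174, 0], [0, 0, 0], -0.471], [[0.0102, 0.0165, 0], [0, 0, 0], -0.471], [[0.0118, 0.0155, 0], [0, 0, 0], -0.471], [[0.0132, 0.0142, 0], [0, 0, 0], -0.471], [[0.0145, 0.0128, 0], [0, 0, 0], -0.471], [[0.0157, 0.0114, 0], [0, 0, 0], -0.471], [[0.0168, 0.0097, 0], [0, 0, 0], -0.471], [[0.0176, 0.0081, 0], [0, 0, 0], -0.471]]
```

Emit:
servo_tool(increments=[[[0.0085,0.0174,0],[0,0,0],-0.468],[[0.0102,0.0165,0],[0,0,0],-0.468],[[0.0118,0.0155,0],[0,0,0],-0.468],[[0.0132,0.0142,0],[0,0,0],-0.468],[[0.0145,0.0128,0],[0,0,0],-0.468],[[0.0157,0.0114,0],[0,0,0],-0.468],[[0.0168,0.0097,0],[0,0,0],-0.468],[[0.0176,0.0081,0],[0,0,0],-0.468]])

```text
t: 20.92
tcp_pos: [0.5328, -0.1172, 0.1438]
tcp_rot: [-2.402, -2.019, 0.02]
wrist_force: [-14.4, -6.2, 8.2]
finger_gap: 0.023
grip_force: 14.8
```

```bash
python3 plan.py 567.4 -188.3 79.1 8
```

```text
t 20.93 cmd th 8.873 meas th 2.517 lag 0.072 | r_meas 79.1 Frad 0.7 Ftan -15.7 Fz 8.2 grip 14.8 gap 0.0230 z 0.1438
fit [ 567.4 -188.4   79.2] res [ 0.4 -0.  -0.3  0.1  0.3  0.1]
[[[0.0183, 0.0063, 0], [0, 0, 0], -0.471], [[0.0188, 0.0044, 0], [0, 0, 0], -0.471], [[0.0191, 0.0025, 0], [0, 0, 0], -0.471], [[0.0194, 0.0007, 0], [0, 0, 0], -0.471], [[0.0193, -0.0012, 0], [0, 0, 0], -0.471], [[0.0191, -0.003, 0], [0, 0, 0], -0.471], [[0.0188, -0.0049, 0], [0, 0, 0], -0.471], [[0.0181, -0.0067, 0], [0, 0, 0], -0.471]]
```

Emit:
servo_tool(increments=[[[0.0183,0.0063,0],[0,0,0],-0.468],[[0.0188,0.0044,0],[0,0,0],-0.468],[[0.0191,0.0025,0],[0,0,0],-0.468],[[0.0194,0.0007,0],[0,0,0],-0.468],[[0.0193,-0.0012,0],[0,0,0],-0.468],[[0.0191,-0.003,0],[0,0,0],-0.468],[[0.0188,-0.0049,0],[0,0,0],-0.468],[[0.0181,-0.0067,0],[0,0,0],-0.468]])

```text
t: 21.92
tcp_pos: [0.5974, -0.115, 0.1441]
tcp_rot: [-2.401, -2.023, 0.002]
wrist_force: [-2.0, -0.1, 6.1]
finger_gap: 0.023
grip_force: 14.7
```

```bash
python3 plan.py 567.3 -188.3 79.1 8
```

```text
t 21.93 cmd th 9.657 meas th 3.360 lag 0.014 | r_meas 79.2 Frad -0.8 Ftan -1.8 Fz 6.1 grip 14.7 gap 0.0230 z 0.1441
fit [ 567.4 -188.4   79.2] res [-0.  -0.3  0.1  0.3  0.1 -0.1]
[[[0.0174, -0.0085, 0], [0, 0, 0], -0.471], [[0.0164, -0.0101, 0], [0, 0, 0], -0.471], [[0.0154, -0.0117, 0], [0, 0, 0], -0.471], [[0.0142, -0.0132, 0], [0, 0, 0], -0.471], [[0.0128, -0.0145, 0], [0, 0, 0], -0.471], [[0.0114, -0.0156, 0], [0, 0, 0], -0.471], [[0.0098, -0.0167, 0], [0, 0, 0], -0.471], [[0.0082, -0.0176, 0], [0, 0, 0], -0.471]]
```

Emit:
servo_tool(increments=[[[0.0174,-0.0085,0],[0,0,0],-0.468],[[0.0164,-0.0101,0],[0,0,0],-0.468],[[0.0154,-0.0117,0],[0,0,0],-0.468],[[0.0142,-0.0132,0],[0,0,0],-0.468],[[0.0128,-0.0145,0],[0,0,0],-0.468],[[0.0114,-0.0156,0],[0,0,0],-0.468],[[0.0098,-0.0167,0],[0,0,0],-0.468],[[0.0082,-0.0176,0],[0,0,0],-0.468]])

```text
t: 22.92
tcp_pos: [0.6408, -0.1578, 0.1437]
tcp_rot: [-2.401, -2.024, -0.002]
wrist_force: [0.6, 1.7, 6.2]
finger_gap: 0.0228
grip_force: 14.7
```

```bash
python3 plan.py 567.4 -188.4 79.2 8
```

```text
t 22.93 cmd th 10.441 meas th 4.147 lag 0.011 | r_meas 79.5 Frad 1.2 Ftan -1.3 Fz 6.2 grip 14.7 gap 0.0228 z 0.1437
fit [ 567.5 -188.4   79.3] res [-0.3  0.1  0.3  0.1 -0.2  0.5]
[[[0.0065, -0.0184, 0], [0, 0, 0], -0.471], [[0.0046, -0.0189, 0], [0, 0, 0], -0.471], [[0.0028, -0.0192, 0], [0, 0, 0], -0.471], [[0.0009, -0.0195, 0], [0, 0, 0], -0.471], [[-0.0011, -0.0193, 0], [0, 0, 0], -0.471], [[-0.003, -0.0192, 0], [0, 0, 0], -0.471], [[-0.0049, -0.0188, 0], [0, 0, 0], -0.471], [[-0.0067, -0.0182, 0], [0, 0, 0], -0.471]]
```

Emit:
servo_tool(increments=[[[0.0065,-0.0184,0],[0,0,0],-0.468],[[0.0046,-0.0189,0],[0,0,0],-0.468],[[0.0028,-0.0192,0],[0,0,0],-0.468],[[0.0009,-0.0195,0],[0,0,0],-0.468],[[-0.0011,-0.0193,0],[0,0,0],-0.468],[[-0.003,-0.0192,0],[0,0,0],-0.468],[[-0.0049,-0.0188,0],[0,0,0],-0.468],[[-0.0067,-0.0182,0],[0,0,0],-0.468]])

```text
t: 23.92
tcp_pos: [0.6409, -0.2178, 0.1437]
tcp_rot: [-2.401, -2.025, -0.005]
wrist_force: [1.2, 3.5, 5.2]
finger_gap: 0.0231
grip_force: 14.7
```

```bash
python3 plan.py 567.5 -188.4 79.2 8
```

```text
t 23.93 cmd th 11.225 meas th 4.923 lag 0.019 | r_meas 79.1 Frad -0.2 Ftan -3.7 Fz 5.2 grip 14.7 gap 0.0231 z 0.1437
fit [ 567.5 -188.4   79.2] res [ 0.1  0.3  0.1 -0.2  0.5 -0.2]
[[[-0.0084, -0.0175, 0], [0, 0, 0], -0.471], [[-0.01, -0.0165, 0], [0, 0, 0], -0.471], [[-0.0116, -0.0155, 0], [0, 0, 0], -0.471], [[-0.013, -0.0143, 0], [0, 0, 0], -0.471], [[-0.0145, -0.0129, 0], [0, 0, 0], -0.471], [[-0.0157, -0.0114, 0], [0, 0, 0], -0.471], [[-0.0167, -0.0099, 0], [0, 0, 0], -0.471], [[-0.0175, -0.0082, 0], [0, 0, 0], -0.471]]
```

Emit:
servo_tool(increments=[[[-0.0084,-0.0175,0],[0,0,0],-0.468],[[-0.01,-0.0165,0],[0,0,0],-0.468],[[-0.0116,-0.0155,0],[0,0,0],-0.468],[[-0.013,-0.0143,0],[0,0,0],-0.468],[[-0.0145,-0.0129,0],[0,0,0],-0.468],[[-0.0157,-0.0114,0],[0,0,0],-0.468],[[-0.0167,-0.0099,0],[0,0,0],-0.468],[[-0.0175,-0.0082,0],[0,0,0],-0.468]])

```text
t: 24.92
tcp_pos: [0.598, -0.2611, 0.1437]
tcp_rot: [2.401, 2.024, 0.004]
wrist_force: [3.8, 1.0, 4.5]
finger_gap: 0.0232
grip_force: 14.6
```

```bash
python3 plan.py 567.5 -188.4 79.2 8 .098,.098,.098,.098,.08,.052,.033,0
```

```text
t 24.93 cmd th 12.009 meas th 5.715 lag 0.010 | r_meas 78.9 Frad 0.6 Ftan -3.9 Fz 4.5 grip 14.6 gap 0.0232 z 0.1437
fit [ 567.5 -188.3   79.2] res [ 0.3  0.1 -0.2  0.5 -0.2 -0.2]
[[[-0.0183, -0.0064, 0], [0, 0, 0], -0.471], [[-0.0189, -0.0046, 0], [0, 0, 0], -0.471], [[-0.0192, -0.0027, 0], [0, 0, 0], -0.471], [[-0.0194, -0.0009, 0], [0, 0, 0], -0.471], [[-0.0158, 0.0008, 0], [0, 0, 0], -0.471], [[-0.0102, 0.0011, 0], [0, 0, 0], -0.471], [[-0.0065, 0.001, 0], [0, 0, 0], -0.471], [[0.0, 0.0, 0], [0, 0, 0], -0.471]]
```

Emit:
servo_tool(increments=[[[-0.0183,-0.0064,0],[0,0,0],-0.468],[[-0.0189,-0.0046,0],[0,0,0],-0.468],[[-0.0192,-0.0027,0],[0,0,0],-0.468],[[-0.0194,-0.0009,0],[0,0,0],-0.468],[[-0.0158,0.0008,0],[0,0,0],-0.468],[[-0.0102,0.0011,0],[0,0,0],-0.468],[[-0.0065,0.001,0],[0,0,0],-0.468],[[0,0,0],[0,0,0],-0.468]])

```text
t: 25.92
tcp_pos: [0.5536, -0.2662, 0.1436]
tcp_rot: [2.403, 2.024, 0.0]
wrist_force: [1.6, -0.3, 6.1]
finger_gap: 0.0227
grip_force: 14.7
```

```bash
python3 plan.py 567.5 -188.4 79.2 1 0
```

```text
t 25.93 cmd th 12.566 meas th 0.006 lag -0.006 | r_meas 79.1 Frad 0.0 Ftan -1.6 Fz 6.1 grip 14.7 gap 0.0227 z 0.1436
fit [ 567.5 -188.3   79.2] res [ 0.1 -0.2  0.5 -0.1 -0.1 -0.1]
[[[0.0, 0.0, 0], [0, 0, 0], -0.471]]
```

Emit:
servo_tool(increments=[[[0,0,0],[0,0,0],-0.42],[[0,0,0],[0,0,0],-0.3],[[0,0,0],[0,0,0],0.1],[[0,0,0],[0,0,0],0.1],[[0,0,0.05],[0,0,0],0.1],[[0,0,0.1],[0,0,0],0.1],[[0,0,0.12],[0,0,0],0.1],[[0,0,0],[0,0,0],0.1]])

```text
t: 26.92
tcp_pos: [0.5556, -0.2672, 0.2575]
tcp_rot: [2.395, 2.017, 0.005]
wrist_force: [0.2, -0.2, -0.6]
finger_gap: 0.0469
grip_force: 0.0
```

Emit:
servo_tool(increments=[[[-0.12,0,0.05],[0,0,0],0.1],[[-0.12,-0.05,0.05],[0,0,0],0.1],[[-0.12,-0.1,0],[0,0,0],0.1],[[-0.05,-0.1,0],[0,0,0],0.1],[[0,0,0],[0,0,0],0.1]])

```text
t: 27.55
tcp_pos: [0.3878, -0.368, 0.2898]
tcp_rot: [-2.406, -2.017, 0.001]
wrist_force: [0.7, 0.8, -0.4]
finger_gap: 0.0472
grip_force: 0.0
```

Run:
```python
from h import *
o=get_obs();print(o["t"],o["tcp_pos"],o["wrist_force"])
t=shot("top");save("c6",cv2.resize(t["frame"][105:215,130:360],None,fx=3.4,fy=3.4,interpolation=cv2.INTER_CUBIC))
```

```text
27.55 [ 0.38784668 -0.36803943  0.28980928] [ 0.65785855  0.76305438 -0.39729836]
```

View pics/c6.png

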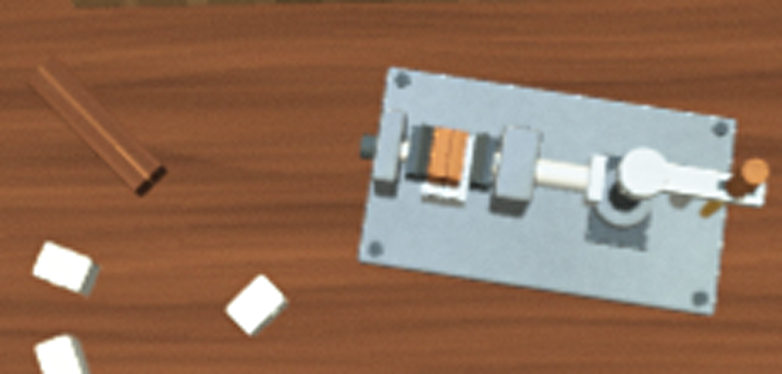

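The mould stands on the seat at about (448,155), and the grip is parked past the post at about (755,172). The bystanders in view look unmoved and the arm is clear. Handing the job in.

```bash
python3 -c "
from workcell import arm
print(arm.finish_job())"
```

```text
the job is handed in; nothing more can be done
None
```

The job is handed in at 27.6 s: the mould is on the seat, two pressing strokes were made at about 8 s a turn with the sampled side force on the grip under 4 N, and the grip is released above the brass post; fingers read up to 19.4 N a side at first, about 14 to 15 N after that.

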